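# Prick the screw centres of a drawer runner, then hold it to the fence

## Task

Take the awl out of the rack and press its tip for a moment onto both pencilled crosses of the drawer runner, the one nearer the stop block first, then stand the awl back in its hole. Set the runner flat on the panel in the corner of the fence and stop block, its end against the stop, and press it against the fence with a steady push of about 12 N, pushing midway between the crosses so that I can get at both with the screws. Finish while still holding that push, awl let go, and leave the other things on the bench where they are.

Things in the scene. Friction and masses are not known exactly. Their poses are not given: they have to be found in the camera images.
- panel: White melamine cabinet side lying on a thin black non-slip mat, fixed: 300 (own x) x 400 (own y) mm; origin at the bench under its centre, top face 21 mm above the bench. Its yaw varies; own +x points from the robot's side towards the fence.
- fence: Dark wooden batten screwed on the panel along own y, 40 (x) x 390 (y) x 28 (high) mm; origin on the panel's top at the batten's centre, axes parallel to the panel's. Its straight face towards the runner lies at own x = -20 mm, which is panel x = 85 mm. Rigid.
- stop: Small dark wooden stop block screwed on the panel in front of the fence, 70 (x) x 35 (y) x 28 (high) mm; origin on the panel's top at its centre, axes as the panel's. The face that the runner's end butts against looks to -y, at own y = -17.5 mm, which is panel y = 130 mm. Rigid.
- home (a point): Point on the panel's top where the middle of the runner's underside belongs: 15 mm (half the runner's width) from the fence face and 130 mm (half its length) from the stop face. Axes as the panel's.
- runner: Loose wooden drawer runner, a plain pale batten 30 (own x) x 260 (own y) x 22 (high) mm, about 0.13 kg, lying flat on the panel away from the fence and turned a little, with two black X-shaped pencil crosses on top. Origin at the centre of its underside; own +y points to the end that goes to the stop, own +x to the fence.
- cross_a (a point): Centre of the cross nearer the stop end, on the runner's top face, 80 mm from its middle (own y = +80 mm).
- cross_b (a point): Centre of the other cross, on the runner's top face (own y = -80 mm).
- runner_end (a point): Middle of the end face of the runner that goes against the stop (own y = +130 mm, half way up).
- rack: Wooden tool block, fixed, 150 (own x) x 70 (own y) x 72 (high) mm; origin on the bench under its centre. It stands to the left or the right of the panel. The awl stands in a hole at own x = -45 mm; a red-handled screwdriver (22 mm thick, top 145 mm above the bench) at own x = +20 mm and a nail punch at +55 mm are part of the block.
- rack_hole (a point): Centre of the mouth of the awl's hole in the rack's top, 72 mm above the bench. Hole 16 mm wide, 70 mm deep.
- awl: Awl, 145 mm long, standing tip down in the rack: 6 mm steel shaft 66 mm long, brass ferrule 24 mm wide from 66 to 78 mm above the tip, then a round orange handle 28 mm thick from 88 to 128 mm above the tip. Origin at its tip, own z up along the handle. In the rack the ferrule's underside rests on the rack's top and the tip is 6 mm above the bench. About 0.09 kg.
- awl_tip (a point): The awl's point.
- screw_tray: Blue open tray of screws, 150 x 100 x 40 mm, on the side of the panel where the rack is not; leave it alone.
- glue: Yellow glue bottle, 60 mm wide, 160 mm high; leave it alone.
- tape_measure: Yellow and black tape measure, 70 x 42 x 64 mm; leave it alone.
- drill: Yellow and black cordless drill standing on its battery, 226 mm high; leave it alone.
- stain_tin: Tin of wood stain, 90 mm wide, 100 mm high; leave it alone.
- sanding_block: Cork sanding block, 110 x 65 x 34 mm, on the robot's side of the bench; leave it alone.

How it is judged:
On the way, in this order (a step that is already met when the one before it is completed fails the run):
1. the awl's tip is pressed on the cross nearer the stop (horizontal distance between awl_tip and cross_a below 0.006 m and contact force between awl and runner above 1.5 N), for 0.1 s.
2. the awl's tip is pressed on the other cross (horizontal distance between awl_tip and cross_b below 0.006 m and contact force between awl and runner above 1.5 N), for 0.1 s.
At the end, for the whole second after the job is handed in: Robot still pushing: 6 to 18 N between runner and fence; runner still, flat on the panel, parallel to the fence within 0.015 rad, its end within 4 mm of the stop; TCP within 35 mm of mid-length; awl let go, upright in its rack hole, tip at least 55 mm down (contact force between runner and fence between 6 and 18 N and contact force between the fingers and runner above 4 N and x of runner in the frame of panel between 0.066 and 0.073 m and angle between the y axis of runner and the y axis of panel, either way round below 0.015 rad and y of runner_end in the frame of stop between -0.0215 and -0.015 m and z of runner in the frame of panel below 0.024 m and angle between runner's own z axis and vertical below 0.04 rad and y of the grasp point in the frame of runner between -0.035 and 0.035 m and linear speed of runner below 0.02 m/s and horizontal distance between awl_tip and rack_hole below 0.012 m and z of awl_tip in the frame of rack_hole below -0.055 m and angle between awl's own z axis and vertical below 0.15 rad and contact force between the fingers and awl below 0.3 N); the arm keeps its last pose, push and grip.
It fails at once if a bystander (tray, glue, tape measure, drill, tin, sanding block) was moved more than 30 mm or tipped over (distance of any of screw_tray, glue, tape_measure, drill, stain_tin, sanding_block from where it was at the start of the episode above 0.03 m or angle between any of screw_tray, glue, tape_measure, drill, stain_tin, sanding_block's own z axis and vertical above 0.4 rad).
It also fails if it takes over 72 s, if anything falls off the work surface, if the arm or the gripper's body presses on something with over 40 N, if the wrist force passes 120 N, or if a joint passes its speed limit or range.

## Robot

A 7-joint arm with a two-finger parallel gripper is mounted at the origin on the work surface. World frame = base frame: x ahead of the robot, y to its left, z up, the work surface at z = 0. Lengths are in m, angles in rad, forces in N, time in s.
With the tool pointing down it reaches from about 0.425 to 0.925 m from the base axis. Payload 6.8 kg.
Tool frame: the origin (TCP) lies between the finger pads, 19 mm behind the fingertips; this is the grasp point; z points along the fingers, y is the line along which they close (so a half turn about z gives the same grasp; the last joint's range is limited). The gripper opens to 85 mm and grips with 20 to 120 N. Pads are 22 mm wide; open, the fingers measure 114 mm over their backs; the gripper's body (76 mm by 85 mm) begins 54 mm behind the grasp point. The pads swing forward as they close: fully open they stand 13 mm farther back than shut.
Start: joints at [1.204, 0.477, 0.022, 1.555, -0.011, 1.109, -0.083], TCP at [0.173, -0.653, 0.25] pointing down, gripper open.
Joint ranges: [-2.96, 2.96], [-0.34, 2.1], [-1.41, 1.46], [0.24, 2.44], [-1.37, 4.51], [0.17, 1.92], [-2.96, 2.96]. Speed limits (rad/s): [2.39, 2.39, 3.14, 3.14, 3.14, 3.14, 3.14].

## Interface

Orientations are given as a rotation vector (axis times angle).
In Python, from bench import r gives the robot as it stands.
- The arm moves only by the tool move_arm, never from a script. Its argument "rows" is one flat list of numbers, 4 for each row, row after row: the shift along the tool's x, y, z in cm, then the turn about the tool's z in degrees. In form: [tx, ty, tz, twist, tx, ty, tz, twist, ...]. A call has 1 to 10 rows; each row is the pose to reach, as a shift and turn from the pose commanded when the call began, along the tool's axes at that moment; what a row does not reach only later rows make up. A row lasts 1/8 s, in which the tool goes at most 62.5 mm and 10.7 degrees, less where a joint would pass 70% of its speed; a pose out of reach is approached as far as the arm can. A call with a gripper value outside its range is refused whole. "fingers" is the opening, from 0 (shut) to 1 (fully open), set as the call begins (left out, the last holds). The fingers move at their own pace and stop on an object; "newtons" is the grip in N (left out, the last holds). Time passes only in rows, so rows that repeat a pose let the fingers close. It gives the time, the measured TCP pose, the force, the opening and the grip force at its end, in the units of the state.
- r.get_obs(): the state, without advancing time (a new reading comes with each control period).
- r.grab_frame(name): name is "scene" or "side" or "wrist"; returns the picture (420x560x3 uint8, blue, green, red); there is no depth.
- r.camera_params(name): a dict with "fx", "fy", "cx", "cy" (pixels), "k1" (the pictures are not rectified: a ray, as slopes to the right and down, at radius r is drawn at 1 + k1 r^2 times it, then the intrinsics apply), "world_from_camera" (4x4, takes a point from camera to world coordinates). Camera axes: x right, y down, z forward; pixel columns grow to the right and rows downward; lengths in m; the calibration is good to about 2 mm. A picture is of the moment at which its call begins: read the wrist's pose just before it. camera_params takes no time and is no camera call; for the wrist camera it gives the pose at the moment of the call.
- r.hand_in(): hands the job in; it is judged then, once.
The state is a dict: "clock": time; "joints": joint angles; "qvel": joint speeds; "tau": joint torques, N m; "tcp_pos": TCP position; "orientation": TCP orientation; "contact_force": force on the tool from outside, world axes, zero at the start; "moment": the same for the moment, N m; "grip_width": finger opening in m; "gripper_force": force on a finger pad.
Only numpy, scipy, OpenCV 4.12 (cv2) and the standard library are available. Lean on these libraries where they do the work, as an engineer would, in place of code of your own. Each camera call takes 0.05 s, during which the arm holds its last target. There are 200 camera calls.

## Working session

There is one attempt and no reset: what is moved stays moved. The work goes in short steps, Python scripts to look and compute and a tool call to move; the robot and the scene stay as the last step left them, time stands still between calls to the robot, and variables do not carry over. Pictures are saved under pics/ and viewed, at most 10 in all, crops included, and the job is handed in when it is done.

Besides the shell and the picture viewer there is one more tool, called after "Call:" by a JSON object that holds its "name" and its "arguments". move_arm: Moves the arm, as the interface text tells. Its arguments: {"type":"object","properties":{"rows":{"type":"array"},"fingers":{"type":"number"},"newtons":{"type":"number"}},"required":["rows"]}

```bash
ls; mkdir -p pics; cat > h.py <<'E'
import numpy as np, cv2
from scipy.spatial.transform import Rotation as R
from bench import r
def K(p): return np.array([[p['fx'],0,p['cx']],[0,p['fy'],p['cy']],[0,0,1.]])
def D(p): return np.array([p['k1'],0,0,0,0.])
def world(p,uv,z):
    n=cv2.undistortPoints(np.array(uv,float).reshape(-1,1,2),K(p),D(p)).reshape(-1,2)
    T=np.array(p['world_from_camera']); d=np.c_[n,np.ones(len(n))]@T[:3,:3].T
    z=np.broadcast_to(z,len(n)); s=(z-T[2,3])/d[:,2]
    return T[:3,3]+d*s[:,None]
def proj(p,X):
    T=np.linalg.inv(np.array(p['world_from_camera'])); X=np.array(X,float).reshape(-1,3)
    return cv2.projectPoints(X,cv2.Rodrigues(T[:3,:3])[0],T[:3,3],K(p),D(p))[0].reshape(-1,2)
def st():
    o=r.get_obs(); return o,np.array(o['tcp_pos']),R.from_rotvec(o['orientation']).as_matrix()
def cmd(tgt):
    o,p,M=st(); return np.round(M.T@(np.array(tgt)-p)*100,2)
E
python3 - <<'E'
from h import *
o,p,M=st();print(o,M.round(3))
for n in('scene','side'):
    cv2.imwrite(f'pics/{n}0.png',r.grab_frame(n)); c=r.camera_params(n); print(n,np.array(c['world_from_camera']).round(3).tolist(),c['fx'],c['k1'])
E
```

```text
pics
{'clock': 0.0, 'joints': array([ 1.20389025,  0.47779688,  0.02233378,  1.55642961, -0.01152429,
        1.1092764 , -0.08310111]), 'qvel': array([ 0.00098474,  0.00014639,  0.00039536, -0.00035863, -0.00053863,
        0.00049589,  0.00098939]), 'tau': array([ 4.98897589e-04, -5.96445322e+01,  1.60808779e+00, -2.81204438e+01,
        1.24809542e-02,  9.42626910e-03,  3.84603309e-07]), 'tcp_pos': array([ 0.1726116 , -0.6519972 ,  0.24903693]), 'orientation': array([-3.11358715e+00, -4.05195727e-01,  5.28011691e-04]), 'contact_force': array([ 0.06834661, -0.65770272, -0.92075007]), 'moment': array([ 0.01508436,  0.05237733, -0.03484186]), 'gripper_force': 0.0, 'grip_width': 0.08571892710490393} [[ 0.967  0.256 -0.001]
 [ 0.256 -0.967  0.002]
 [-0.    -0.002 -1.   ]]
scene [[-0.341, 0.743, -0.576, 1.056], [0.94, 0.269, -0.21, 0.205], [-0.002, -0.613, -0.79, 0.854], [0.0, 0.0, 0.0, 1.0]] 379.67673241470084 -0.09647317519175128
side [[-0.832, -0.421, 0.362, 0.109], [-0.555, 0.643, -0.527, 0.592], [-0.011, -0.64, -0.769, 0.926], [0.0, 0.0, 0.0, 1.0]] 382.4564793548843 -0.010119933903035725
```

View pics/scene0.png

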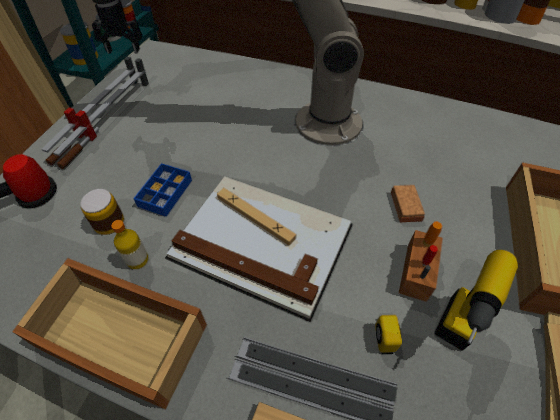

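View pics/side0.png

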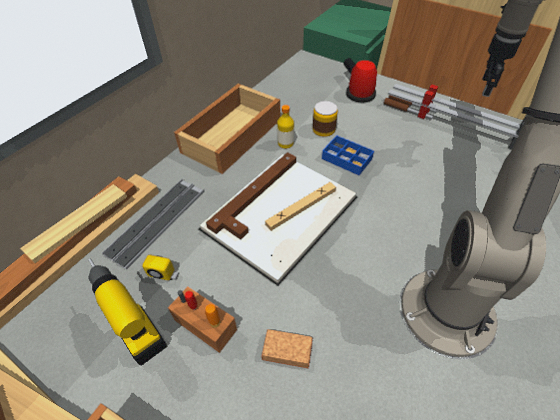

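The scene picture shows the panel (centre 260,245) with the fence on its far side and the stop at about (308,270). The runner lies from (222,193) to (292,238), and the rack is at (422,262) with the awl at (434,232). The side picture shows the same layout, with the awl at (213,315). Next I'll enlarge both.

```bash
python3 - <<'E'
import cv2
a=cv2.imread('pics/scene0.png')[170:320,160:360];cv2.imwrite('pics/c1.png',cv2.resize(a,None,fx=4,fy=4,interpolation=cv2.INTER_CUBIC))
a=cv2.imread('pics/side0.png')[150:350,160:360]
cv2.imwrite('pics/c2.png',cv2.resize(a,None,fx=3,fy=3,interpolation=cv2.INTER_CUBIC))
a=cv2.imread('pics/scene0.png')[210:310,390:460];cv2.imwrite('pics/c3.png',cv2.resize(a,None,fx=6,fy=6,interpolation=cv2.INTER_CUBIC))
E
```

```text
(no output)
```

View pics/c1.png

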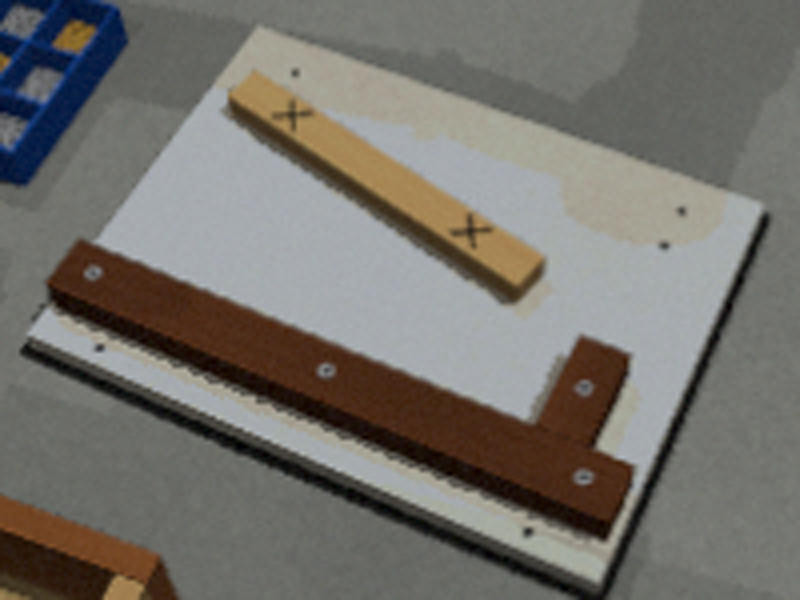

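View pics/c2.png

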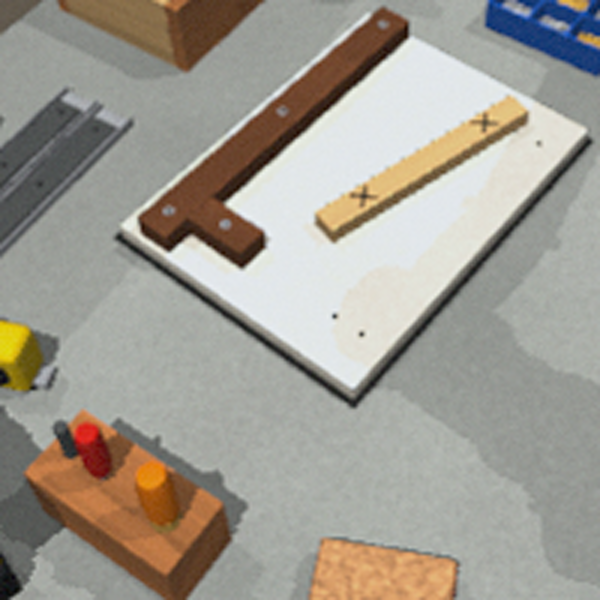

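View pics/c3.png

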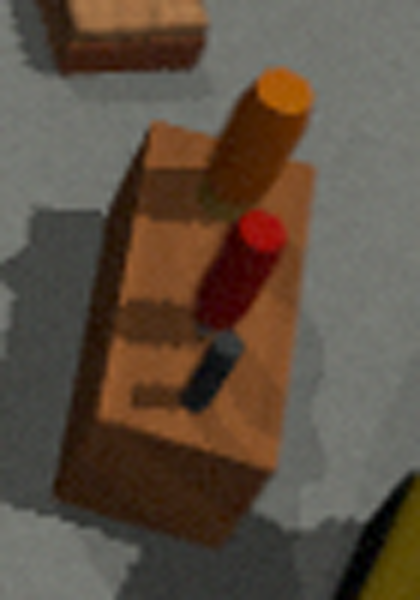

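The crops give these readings. In c1 the crosses are A (471,231) and B (292,115), with the panel corners at (262,28), (765,207), (605,582) and (28,340). In c2 cross A is (363,195), B is (485,122) and the awl top is (154,470). In c3 the rack's top corners are (155,122), (315,165), (277,468) and (100,420), with the awl top at (285,92).

```bash
python3 - <<'E'
from h import *
A=r.camera_params('scene');B=r.camera_params('side')
f=lambda L,s,o:(np.array(L,float)+.5)/s-.5+np.array(o)
def show(n,w): print(n,(w[:,:2]*1000).round(1).tolist())
show('cross a,b sc',world(A,f([(471,231),(292,115)],4,(160,170)),.043)); show('sd',world(B,f([(363,195),(485,122)],3,(160,150)),.043))
show('panel NL NR FR FL sc',world(A,f([(262,28),(765,207),(605,582),(28,340)],4,(160,170)),.021))
show('panel NL NR FR sd',world(B,f([(588,140),(354,397),(122,232)],3,(160,150)),.021))
show('fence inner top, stop near corners sc',world(A,f([(82,240),(633,467),(583,337),(632,355)],4,(160,170)),.049))
show('fence inner top sd, stop near',world(B,f([(408,24),(205,198),(265,237),(243,253)],3,(160,150)),.049))
show('rack top sc',world(A,f([(155,122),(315,165),(277,468),(100,420)],6,(390,210)),.072))
show('rack sd',world(B,f([(82,413),(230,533-28),(180,572),(28,473)],3,(160,150)),.072))
show('awl,red sc',world(A,f([(285,92),(263,231)],6,(390,210)),np.array([.151,.145])))
show('awl,red sd',world(B,f([(154,470),(90,433)],3,(160,150)),np.array([.151,.145])))
E
```

```text
cross a,b sc [[516.7, -0.3], [466.2, -151.6]]
sd [[515.8, -2.0], [463.6, -153.9]]
panel NL NR FR FL sc [[380.2, -217.8], [415.1, 176.0], [709.1, 152.7], [680.4, -244.4]]
panel NL NR FR sd [[368.6, -209.4], [404.2, 180.4], [700.1, 154.0]]
fence inner top, stop near corners sc [[614.0, -234.6], [647.4, 148.7], [572.6, 94.2], [574.8, 126.4]]
fence inner top sd, stop near [[608.2, -232.0], [641.3, 90.5], [562.8, 96.7], [568.9, 123.4]]
rack top sc [[424.7, 339.9], [423.9, 408.0], [572.4, 407.8], [574.3, 339.1]]
rack sd [[568.4, 340.8], [415.5, 336.8], [414.1, 400.2], [567.9, 405.1]]
awl,red sc [[456.9, 372.9], [520.1, 373.0]]
awl,red sd [[450.1, 369.7], [512.6, 371.6]]
```

Call:
{"name": "move_arm", "arguments": {"rows": [4, -4, -1, 2, 9, -9, -2, 4, 14, -14, -4, 6, 19, -19, -5, 8, 24, -23.5, -6, 10, 29, -28.5, -8, 12, 34, -33, -9, 14, 38, -37.5, -10, 14.8, 42, -41.5, -10, 14.8, 45.7, -45, -10, 14.8], "fingers": 1}}

```text
clock: 1.35
tcp_pos: [0.4842, -0.1252, 0.3492]
orientation: [3.141, 0.0, 0.001]
contact_force: [1.6, -0.9, -0.3]
grip_width: 0.0853
gripper_force: 0.0
```

```bash
python3 - <<'E'
from h import *
o,p,M=st();c=r.camera_params('wrist');cv2.imwrite('pics/w1.png',r.grab_frame('wrist'))
print(o['clock'],p,M.round(3).tolist(),o['joints'].round(2),o['qvel'].round(2),np.array(c['world_from_camera']).round(3).tolist(),c['fx'],c['k1'])
print(proj(c,[[.5165,-.0003,.043],[.465,-.152,.043]]))
E
```

```text
1.35 [ 0.48421937 -0.12515594  0.34920375] [[1.0, 0.0, 0.001], [0.0, -1.0, -0.0], [0.001, 0.0, -1.0]] [ 0.44  0.12 -0.34  1.82  0.04  1.21 -1.48] [-0.62  0.23 -0.41 -0.28  0.12  0.07 -1.06] [[0.002, -0.96, -0.282, 0.556], [-1.0, -0.001, -0.0, -0.126], [0.0, 0.282, -0.96, 0.473], [0.0, 0.0, 0.0, 1.0]] 326.2633824520064 -0.018994711175438696
[[178.14819108 151.96495039]
 [294.04433708 190.9218362 ]]
```

View pics/w1.png

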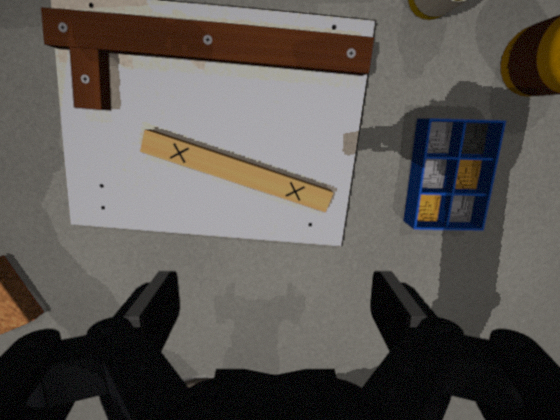

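Call:
{"name": "move_arm", "arguments": {"rows": [0, -5, 1, 0, -1, -11, 2, 0, -1.5, -17, 3, 0, -2, -23, 4, 0, -3, -29, 5, 0, -3.5, -35, 5, 0, -4, -41, 5, 0, -4.6, -46, 5, 0, -4.6, -47.1, 5, 0, -4.6, -47.1, 5, 0]}}

```text
clock: 2.65
tcp_pos: [0.4373, 0.3439, 0.2983]
orientation: [3.141, 0.002, -0.001]
contact_force: [0.2, -0.5, -0.1]
grip_width: 0.0857
gripper_force: 0.0
```

Call:
{"name": "move_arm", "arguments": {"rows": [0, 0, 0, 0, 0, 0, 0, 0]}}

```text
clock: 2.9
tcp_pos: [0.4381, 0.3424, 0.2989]
orientation: [3.141, -0.003, 0.001]
contact_force: [0.1, -0.4, -0.2]
grip_width: 0.0855
gripper_force: 0.0
```

```bash
python3 - <<'E'
from h import *
o,p,M=st();c=r.camera_params('wrist');cv2.imwrite('pics/w2.png',r.grab_frame('wrist'))
print(o['clock'],p,M.round(3).tolist(),o['joints'].round(2),o['qvel'].round(2))
np.save('w2.npy',np.array(c['world_from_camera']))
print(proj(c,[[.4535,.3715,.151],[.456,.373,.151],[.45,.37,.151]]))
E
```

```text
2.9 [0.43814642 0.34239692 0.29888824] [[1.0, -0.002, 0.0], [-0.002, -1.0, -0.001], [0.0, 0.001, -1.0]] [-0.23  0.31 -0.67  1.75  0.21  1.16 -2.54] [-0.    0.   -0.01 -0.    0.   -0.   -0.  ]
[[239.28171733 189.63641593]
 [237.41686205 186.73398879]
 [241.17192943 193.67636694]]
```

View pics/w2.png

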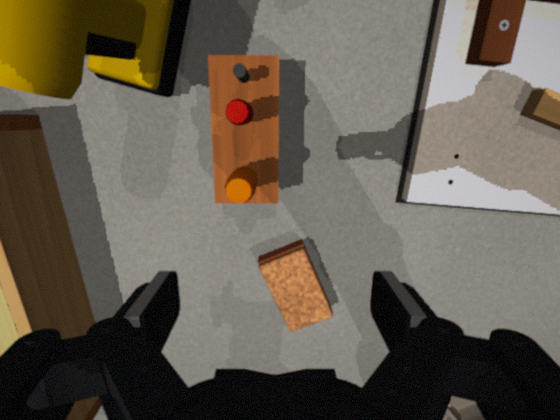

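Wrist view: the awl top is at about (240,187), the red screwdriver at (238,112) and the rack's top face spans (209..279, 57..203). I'll segment the awl's bright cap for an exact centre.

```bash
python3 - <<'E'
from h import *
c=r.camera_params('wrist');a=cv2.imread('pics/w2.png')
g=a[165:210,215:265].astype(int)
m=(g[...,2]>190)&(g[...,1]>90)&(g[...,0]<60)
n,l,s,ce=cv2.connectedComponentsWithStats(m.astype(np.uint8)); i=1+np.argmax(s[1:,4]); print(s[i],ce[i]+[215,165])
w=world(c,[ce[i]+[215,165]],.151); print(w)
print('rack',world(c,[(209,57),(279,56),(279,203),(216,203)],.072).round(4).tolist(), 'red',world(c,[(238,112)],.145))
print('radius px for 14mm', proj(c,[w[0],w[0]+[.0,.014,0]]))
print(cmd([w[0,0],w[0,1],.2]))
E
```

```text
[ 12  14  23  24 428] [237.9135514  190.50934579]
[[0.45261799 0.37302357 0.151     ]]
rack [[0.57, 0.4064, 0.072], [0.5708, 0.3375, 0.072], [0.4219, 0.3371, 0.072], [0.4219, 0.4068, 0.072]] red [[0.51637726 0.37161333 0.145     ]]
radius px for 14mm [[237.9135514  190.50934579]
 [221.42633449 190.52055095]]
[ 1.45 -3.04  9.89]
```

Call:
{"name": "move_arm", "arguments": {"rows": [1.4, -3, 2, 0, 1.4, -3, 5, 0, 1.4, -3, 9, 0, 1.4, -3, 13, 0, 1.4, -3, 16, 0, 1.4, -3, 18, 0, 1.4, -3, 18.5, 0, 1.4, -3, 18.5, 0]}}

```text
clock: 3.95
tcp_pos: [0.4518, 0.3744, 0.1145]
orientation: [-3.141, -0.0, -0.001]
contact_force: [0.6, 0.3, -0.4]
grip_width: 0.0857
gripper_force: 0.0
```

Call:
{"name": "move_arm", "arguments": {"rows": [0, 0, 0, 0, 0, 0, 0, 0, 0, 0, 0, 0, 0, 0, 0, 0, 0, 0, 0, 0, 0, 0, 0, 0], "fingers": 0, "newtons": 60}}

```text
clock: 4.7
tcp_pos: [0.4516, 0.3741, 0.1145]
orientation: [3.142, 0.001, 0.001]
contact_force: [-0.1, -1.6, 5.1]
grip_width: 0.0266
gripper_force: 58.6
```

Call:
{"name": "move_arm", "arguments": {"rows": [0, 0, -1, 0, 0, 0, -4, 0, 0, 0, -8, 0, 0, 0, -11, 0, 0, 0, -11, 0, 1, 5, -11, 0, 2, 11, -11, 0, 3, 17, -11, 0, 4, 23, -11, 0, 5, 28, -11, 0]}}

```text
clock: 5.95
tcp_pos: [0.5009, 0.0912, 0.2229]
orientation: [3.141, -0.001, -0.003]
contact_force: [0.1, 0.9, -1.1]
grip_width: 0.0267
gripper_force: 59.2
```

Call:
{"name": "move_arm", "arguments": {"rows": [0.5, 4, 0, 0, 1, 7, 0, 0, 1.4, 9.3, 0, 0, 1.4, 9.3, 1, 0, 1.4, 9.3, 1, 0, 1.4, 9.3, 1, 0]}}

```text
clock: 6.7
tcp_pos: [0.5152, 0.0025, 0.2135]
orientation: [-3.141, -0.004, 0.001]
contact_force: [0.1, -0.3, -0.7]
grip_width: 0.0268
gripper_force: 59.2
```

```bash
python3 - <<'E'
from h import *
o,p,M=st();print(o['clock'],p,M.round(3).tolist(),o['grip_width'],o['contact_force'])
c=r.camera_params('wrist');a=r.grab_frame('wrist');cv2.imwrite('pics/w3.png',a)
tip=p+M[:,2]*.108; print('tip',tip, proj(c,[tip,[.516,-.001,.043],[.464,-.153,.043]]))
E
```

```text
6.7 [0.51518657 0.00249993 0.21354482] [[1.0, 0.003, -0.001], [0.003, -1.0, 0.001], [-0.001, -0.001, -1.0]] 0.026783940668832374 [ 0.07789015 -0.34678831 -0.66562628]
tip [0.51510258 0.00255686 0.10554487] [[273.64004551 220.80681302]
 [277.76862868 199.86716935]
 [433.10159806 252.44216496]]
```

View pics/w3.png

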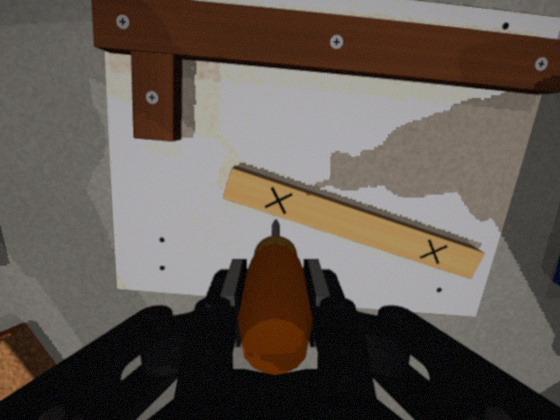

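The tip is at (276,221). Cross A is at (279,201) and cross B at (433,252). Both agree with the predictions within 3 px, so the remaining y correction is about 3 mm.

Call:
{"name": "move_arm", "arguments": {"rows": [0, 0.3, 1, 0, 0, 0.3, 3, 0, 0, 0.3, 5, 0, 0, 0.3, 5.8, 0, 0, 0.3, 6.1, 0, 0, 0.3, 6.2, 0, 0, 0.3, 6.3, 0]}}

```text
clock: 7.62
tcp_pos: [0.516, -0.0018, 0.1514]
orientation: [3.142, 0.001, 0.002]
contact_force: [-0.8, -0.9, -1.0]
grip_width: 0.0266
gripper_force: 59.1
```

Call:
{"name": "move_arm", "arguments": {"rows": [0, 0, 0.1, 0, 0, 0, 0.1, 0]}}

```text
clock: 7.88
tcp_pos: [0.5162, -0.0018, 0.1506]
orientation: [3.142, 0.001, 0.002]
contact_force: [0.4, -0.2, 4.7]
grip_width: 0.0264
gripper_force: 59.6
```

Call:
{"name": "move_arm", "arguments": {"rows": [0, 0, 0.1, 0, 0, 0, 0.1, 0, 0, 0, 0.1, 0]}}

```text
clock: 8.25
tcp_pos: [0.5165, -0.0018, 0.1501]
orientation: [3.141, 0.001, 0.003]
contact_force: [-0.8, 0.4, 9.0]
grip_width: 0.0268
gripper_force: 60.3
```

```bash
python3 - <<'E'
from h import *
L=[]
for n in('wrist','side'):
    a=r.grab_frame(n);c=r.camera_params(n);u=proj(c,[.5155,-.002,.043])[0].astype(int);print(n,u,r.get_obs()['contact_force'])
    L.append(cv2.resize(a[u[1]-40:u[1]+40,u[0]-50:u[0]+50],(400,320),interpolation=cv2.INTER_CUBIC))
cv2.imwrite('pics/p1.png',np.hstack(L))
E
```

```text
wrist [273 222] [-0.87937302  0.31525366  9.20023977]
side [280 214] [-2.04420288 -0.10774102 10.0194758 ]
```

View pics/p1.png

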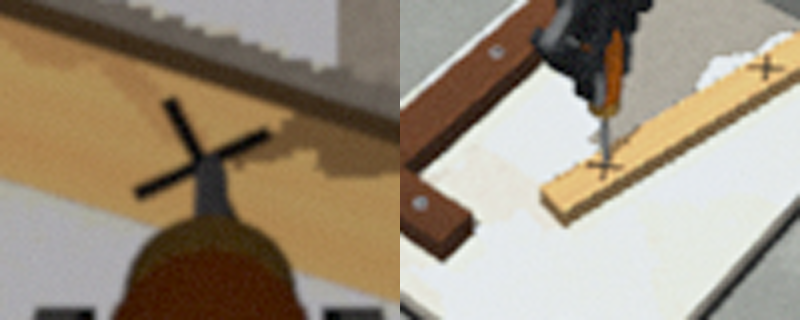

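The tip sits on the centre of cross A in both views. Next is cross B.

Call:
{"name": "move_arm", "arguments": {"rows": [0, 0, -1.5, 0, 0, 0, -3, 0, -1, 4, -3, 0, -2.7, 8, -3, 0, -4, 12, -3, 0, -5.1, 15.1, -3, 0, -5.1, 15.1, -2, 0, -5.1, 15.1, -0.8, 0, -5.1, 15.1, -0.3, 0, -5.1, 15.1, -0.2, 0]}}

```text
clock: 9.6
tcp_pos: [0.4649, -0.1517, 0.1507]
orientation: [-3.141, -0.004, 0.001]
contact_force: [-1.6, 0.9, 3.4]
grip_width: 0.0268
gripper_force: 59.5
```

Call:
{"name": "move_arm", "arguments": {"rows": [0, 0, 0.1, 0, 0, 0, 0.2, 0, 0, 0, 0.2, 0, 0, 0, 0.2, 0]}}

```text
clock: 10.1
tcp_pos: [0.4654, -0.152, 0.15]
orientation: [-3.141, -0.002, -0.002]
contact_force: [-2.7, 3.3, 9.3]
grip_width: 0.0266
gripper_force: 60.2
```

```bash
python3 - <<'E'
from h import *
L=[]
for n in('wrist','side'):
    a=r.grab_frame(n);c=r.camera_params(n);u=proj(c,[.465,-.153,.043])[0].astype(int);print(n,u,r.get_obs()['contact_force'])
    L.append(cv2.resize(a[u[1]-40:u[1]+40,u[0]-50:u[0]+50],(400,320),interpolation=cv2.INTER_CUBIC))
cv2.imwrite('pics/p2.png',np.hstack(L))
E
```

```text
wrist [275 221] [-2.41713091  2.84459698 10.42693871]
side [320 190] [-2.62843586  2.45515615  9.97568665]
```

```bash
python3 - <<'E'
import cv2,numpy as np
a=cv2.imread('pics/p1.png')[:,:400];b=cv2.imread('pics/p2.png')[:,:400]
t=a[85:165,120:285]; m=cv2.matchTemplate(b,t,cv2.TM_CCOEFF_NORMED);print(cv2.minMaxLoc(m))
E
```

```text
(-0.4435787498950958, 0.9826443195343018, (230, 231), (119, 87))
```

Call:
{"name": "move_arm", "arguments": {"rows": [0, 0, -2, 0, 0, 0, -5, 0, 0, 0, -8, 0, 0.5, -4, -8, 0, 0.5, -10, -8, 0, 0.5, -16, -8, 0, 0.5, -22, -8, 0, 0, -28, -8, 0, 0, -34, -8, 0, 0, -40, -8, 0]}}

```text
clock: 11.45
tcp_pos: [0.4644, 0.2491, 0.2291]
orientation: [3.142, 0.001, 0.002]
contact_force: [1.3, 0.6, -1.1]
grip_width: 0.0266
gripper_force: 59.3
```

Call:
{"name": "move_arm", "arguments": {"rows": [-0.5, -5, 0, 0, -1, -9, 0, 0, -1.3, -12.6, 0, 0, -1.3, -12.6, 0, 0, -1.3, -12.6, 0, 0, -1.3, -12.6, 0, 0]}}

```text
clock: 12.2
tcp_pos: [0.452, 0.3716, 0.2287]
orientation: [3.14, -0.002, 0.0]
contact_force: [-0.4, 0.2, -1.7]
grip_width: 0.0266
gripper_force: 59.4
```

```bash
python3 - <<'E'
from h import *
o,p,M=st();print(o['clock'],p,cmd([.4517,.3742,.1145]),M.round(4).tolist(),o['joints'].round(2))
E
```

```text
12.2 [0.45203826 0.37156088 0.22872394] [-0.04 -0.28 11.42] [[1.0, -0.0014, 0.0003], [-0.0014, -1.0, -0.0012], [0.0003, 0.0012, -1.0]] [-0.25  0.44 -0.71  1.76  0.32  1.06 -2.65]
```

Call:
{"name": "move_arm", "arguments": {"rows": [0, -0.25, 2, 0, 0, -0.25, 4, 0, 0, -0.25, 6, 0, 0, -0.25, 8, 0, 0, -0.25, 10, 0, 0, -0.25, 11, 0, 0, -0.25, 11.2, 0, 0, -0.25, 11.2, 0]}}

```text
clock: 13.2
tcp_pos: [0.4516, 0.376, 0.1173]
orientation: [-3.141, -0.001, -0.001]
contact_force: [0.4, 0.4, -1.3]
grip_width: 0.0264
gripper_force: 59.4
```

Call:
{"name": "move_arm", "arguments": {"rows": [0, 0.15, 0.2, 0, 0, 0.15, 0.2, 0, 0, 0.15, 0.2, 0]}}

```text
clock: 13.58
tcp_pos: [0.4516, 0.3741, 0.1151]
orientation: [-3.141, -0.0, -0.001]
contact_force: [-0.1, -0.6, -0.6]
grip_width: 0.0266
gripper_force: 59.4
```

Call:
{"name": "move_arm", "arguments": {"rows": [0, 0, 0, 0, 0, 0, 0, 0, 0, 0, 0, 0, 0, 0, 0, 0, 0, 0, 0, 0, 0, 0, -1, 0, 0, 0, -4, 0, 0, 0, -9, 0, 0, 0, -14, 0, 0, 0, -18, 0], "fingers": 1}}

```text
clock: 14.82
tcp_pos: [0.4514, 0.3745, 0.2979]
orientation: [-3.14, -0.001, -0.003]
contact_force: [0.3, -0.3, -0.4]
grip_width: 0.0855
gripper_force: 0.0
```

```bash
python3 - <<'E'
from h import *
o,p,M=st();print(o['clock'],p,o['grip_width'])
c=r.camera_params('wrist');a=r.grab_frame('wrist');cv2.imwrite('pics/w5.png',a)
g=a.astype(int);m=(g[...,2]>190)&(g[...,1]>90)&(g[...,0]<60);m[260:]=0;m[:,:200]=0;m[:,300:]=0
n,l,s,ce=cv2.connectedComponentsWithStats(m.astype(np.uint8)); i=1+np.argmax(s[1:,4]); print(s[i],ce[i]);print('w',world(c,[ce[i]],.151))
c=r.camera_params('scene');a=r.grab_frame('scene');cv2.imwrite('pics/s5.png',a);b=cv2.imread('pics/scene0.png')
d=cv2.absdiff(a,b)[210:310,390:460].max(2)>40;print('scene changed px',d.sum(),np.argwhere(d)[:40:4].tolist())
E
```

```text
14.825 [0.45135867 0.37449355 0.29791016] 0.08553120547713593
[264 195  24  23 436] [275.73394495 205.99082569]
w [[0.45283352 0.37305481 0.151     ]]
scene changed px 0 []
```

The awl is back in its hole with its cap within 0.3 mm of the start, and the scene pixels there are unchanged. Next I'll grip the runner across its middle.

Call:
{"name": "move_arm", "arguments": {"rows": [0, 4, 0, -5, 1, 10, 0, -15, 2, 16, 1, -25, 3, 22, 3, -35, 3.5, 28, 5, -45, 3.9, 34, 8, -55, 3.9, 40, 11, -65, 3.9, 45, 14, -71.3, 3.9, 45.1, 16, -71.3, 3.9, 45.1, 16, -71.3]}}

```text
clock: 16.18
tcp_pos: [0.4887, -0.0783, 0.1331]
orientation: [-2.553, -1.826, 0.005]
contact_force: [0.6, 0.7, 0.4]
grip_width: 0.0852
gripper_force: 0.0
```

Call:
{"name": "move_arm", "arguments": {"rows": [0, 0, 0, 0, 0, 0, 0, 0]}}

```text
clock: 16.42
tcp_pos: [0.4917, -0.0753, 0.1363]
orientation: [2.549, 1.834, 0.003]
contact_force: [-0.2, 0.3, -0.1]
grip_width: 0.0853
gripper_force: 0.0
```

```bash
python3 - <<'E'
from h import *
o,p,M=st();print(o['clock'],p,np.degrees(np.arctan2(M[1,0],M[0,0])),cmd([.4905,-.0772,.044]),o['joints'].round(2))
c=r.camera_params('wrist');a=r.grab_frame('wrist');cv2.imwrite('pics/w6.png',a)
# runner top colour (wooden) -> min area rect
g=a.astype(int);m=((g[...,2]-g[...,0]>50)&(g[...,2]>150)).astype(np.uint8)
n,l,s,ce=cv2.connectedComponentsWithStats(m);i=1+np.argmax(s[1:,4]);print(s[i],ce[i])
print(proj(c,[[.5155,-.002,.043],[.465,-.153,.043]]))
E
```

```text
16.425 [ 0.49165189 -0.07530587  0.1363351 ] 71.46648142786302 [-0.22 -0.07  9.23] [ 0.64  0.44 -0.75  2.04  0.41  0.81 -0.67]
[253 179   2   2   2] [253.5 179.5]
[[273.03063024 110.5993664 ]
 [273.18188672 327.24468997]]
```

Call:
{"name": "move_arm", "arguments": {"rows": [-0.2, 0, 3, 0, -0.2, 0, 6, 0, -0.2, 0, 8.2, 0, -0.2, 0, 9, 0, -0.2, 0, 9.2, 0, -0.2, 0, 9.2, 0]}}

```text
clock: 17.23
tcp_pos: [0.4907, -0.0786, 0.0437]
orientation: [2.551, 1.831, 0.002]
contact_force: [-0.6, -0.1, -0.0]
grip_width: 0.0853
gripper_force: 0.0
```

Call:
{"name": "move_arm", "arguments": {"rows": [0, 0, 0, 0, 0, 0, 0, 0, 0, 0, 0, 0, 0, 0, 0, 0, 0, 0, 0, 0], "fingers": 0, "newtons": 40}}

```text
clock: 17.85
tcp_pos: [0.4903, -0.0788, 0.0432]
orientation: [2.552, 1.831, 0.001]
contact_force: [-1.0, -0.7, 5.9]
grip_width: 0.0294
gripper_force: 41.2
```

```bash
python3 - <<'E'
from h import *
o,p,M=st();print(o['clock'],p,np.degrees(np.arctan2(M[1,0],M[0,0])),o['contact_force'])
a=np.radians(-5.07);ex=np.array([np.cos(a),np.sin(a)]);ey=np.array([-np.sin(a),np.cos(a)])
for C in([.547,-.034],[.545,-.033]):
    C=np.array(C); d=p[:2]-C; print('runner in panel',d@ex,d@ey)
    t=C+.036*ex-.006*ey; print('tgt',t,cmd([*t,p[2]]))
E
```

```text
17.85 [ 0.49031274 -0.07884909  0.04323483] 71.32481308771209 [-1.00269169 -0.70194067  5.94912222]
runner in panel -0.05250203317252389 -0.04968322194073519
tgt [ 0.58232891 -0.04315794] [6.33 7.57 0.  ]
runner in panel -0.05042148546606438 -0.0505025638969086
tgt [ 0.58032891 -0.04215794] [6.36 7.35 0.  ]
```

Call:
{"name": "move_arm", "arguments": {"rows": [0, 0, -1, 0, 0, 1, -1.2, -5, 0, 3, -1.2, -10, 1, 5, -1.2, -13.6, 3, 6.5, -1.2, -13.6, 5, 7.4, -1.2, -13.6, 6.3, 7.4, -1.2, -13.6, 6.3, 7.4, -1.2, -13.6, 6.3, 7.4, -0.8, -13.6, 6.3, 7.4, -0.4, -13.6]}}

```text
clock: 19.1
tcp_pos: [0.5798, -0.0427, 0.0466]
orientation: [-2.317, -2.121, 0.0]
contact_force: [0.2, -0.4, -1.4]
grip_width: 0.0291
gripper_force: 40.5
```

Call:
{"name": "move_arm", "arguments": {"rows": [0, 0, 0.2, 0, 0, 0, 0.4, 0, 0, 0, 0.4, 0]}}

```text
clock: 19.48
tcp_pos: [0.58, -0.0427, 0.0433]
orientation: [-2.317, -2.121, 0.001]
contact_force: [-2.5, 0.0, 4.5]
grip_width: 0.0288
gripper_force: 41.1
```

```bash
python3 - <<'E'
from h import *
o,p,M=st();print(o['clock'],p,np.degrees(np.arctan2(M[1,0],M[0,0])),o['contact_force'])
L=[]
a=r.grab_frame('scene')[170:320,160:360];L.append(cv2.resize(a,(800,600),interpolation=cv2.INTER_CUBIC)[60:,:])
a=r.grab_frame('wrist');cv2.imwrite('pics/w7.png',a)
a=r.grab_frame('side');cv2.imwrite('pics/d7.png',a)
cv2.imwrite('pics/s7.png',np.vstack(L))
c=r.camera_params('wrist');ex=M[:2,1];ey=M[:2,0]
# predicted pixels of runner stop end and crosses
q=lambda x,y,z:[*(p[:2]+x*ex+y*ey),z]
print(proj(c,[q(.015,.13,.043),q(-.015,.13,.043),q(0,.08,.043),q(0,-.08,.043),q(.045,.1,.021)]).round(0).tolist())
E
```

```text
19.475 [ 0.57997589 -0.04271454  0.04328856] 84.9294696955085 [-2.47519929  0.01302153  4.52617827]
[[322.0, -71.0], [228.0, -71.0], [275.0, 94.0], [275.0, 436.0], [386.0, 47.0]]
```

Call:
{"name": "move_arm", "arguments": {"rows": [0.1, 0, -0.1, 0, 0.3, 0, -0.1, 0, 0.4, 0, -0.1, 0, 0.4, 0, -0.1, 0]}}

```text
clock: 20.12
tcp_pos: [0.5799, -0.0426, 0.0434]
orientation: [2.318, 2.117, -0.008]
contact_force: [-1.9, -9.7, 0.6]
grip_width: 0.0295
gripper_force: 40.7
```

Call:
{"name": "move_arm", "arguments": {"rows": [0.1, 0, 0, 0, 0.2, 0, 0, 0, 0.2, 0, 0, 0]}}

```text
clock: 20.5
tcp_pos: [0.5799, -0.0425, 0.0433]
orientation: [2.318, 2.115, -0.011]
contact_force: [-3.1, -13.6, 2.9]
grip_width: 0.0293
gripper_force: 40.9
```

```bash
python3 - <<'E'
from h import *
a=r.grab_frame('scene')[180:300,170:330];b=r.grab_frame('side')[160:250,200:320];c=r.grab_frame('wrist')
o=np.zeros((600,800,3),np.uint8)
o[:300,:400]=cv2.resize(a,(400,300),interpolation=cv2.INTER_CUBIC);o[:300,400:]=cv2.resize(b,(400,300),interpolation=cv2.INTER_CUBIC)
o[300:,:400]=cv2.resize(c,(400,300))
o[300:,400:]=cv2.resize(cv2.imread('pics/d7.png')[160:250,200:320],(400,300),interpolation=cv2.INTER_CUBIC)
cv2.imwrite('pics/v10.png',o)
E
```

```text
(no output)
```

View pics/v10.png

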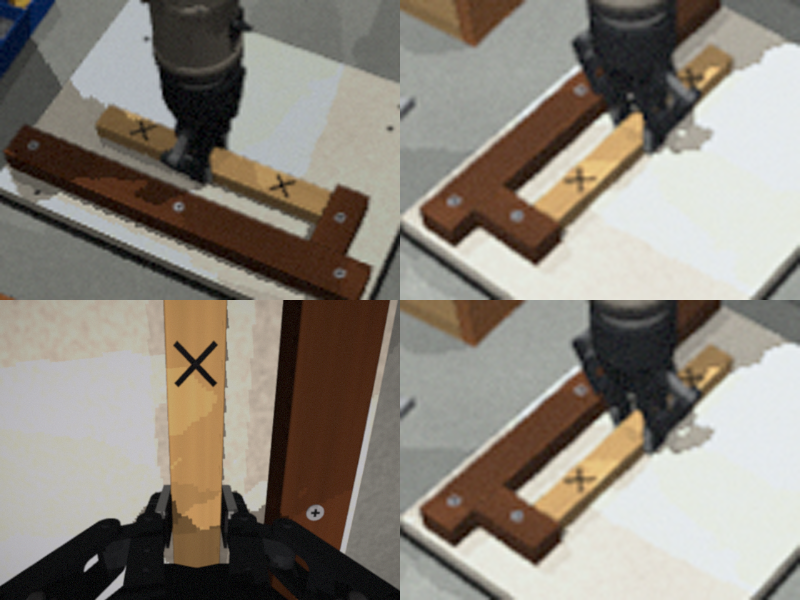

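The composite shows the runner's end butted on the stop, parallel to the fence and about 33 mm from it. I'll relax the push, release, and move to the runner's near side.

Call:
{"name": "move_arm", "arguments": {"rows": [-0.3, 0, 0, 0, -0.6, 0, 0, 0, -0.6, 0, 0, 0]}}

```text
clock: 21.02
tcp_pos: [0.5804, -0.0428, 0.0439]
orientation: [2.318, 2.121, 0.001]
contact_force: [-0.7, -2.8, -1.5]
grip_width: 0.0292
gripper_force: 40.4
```

Call:
{"name": "move_arm", "arguments": {"rows": [0, 0, 0, 0, 0, 0, 0, 0, 0, 0, 0, 0, 0, 0, 0, 0, 0, 0, -1, 0, 0, 0, -3, 0, 0, 0, -6, 0, 0, 0, -8, 0, 0, 0, -8, 0], "fingers": 0.55}}

```text
clock: 22.15
tcp_pos: [0.5816, -0.0428, 0.1262]
orientation: [2.316, 2.119, 0.004]
contact_force: [-0.1, 0.1, -0.9]
grip_width: 0.0468
gripper_force: 0.0
```

Call:
{"name": "move_arm", "arguments": {"rows": [0, -0.5, 0, 10, 0, -1, 0, 20, 0, -2, 0, 30, 0, -3, 0, 40, 0, -4, 0, 50, 0.2, -5, 0, 60, 0.2, -5, 0, 70, 0.2, -5, 0, 80, 0.2, -5, 0, 90, 0.2, -5, 0, 90]}}

```text
clock: 23.4
tcp_pos: [0.5301, -0.0364, 0.1233]
orientation: [3.138, -0.136, -0.002]
contact_force: [-0.6, 0.3, -0.2]
grip_width: 0.0467
gripper_force: 0.0
```

```bash
python3 - <<'E'
from h import *
o,p,M=st();print(o['clock'],p,np.degrees(np.arctan2(M[1,0],M[0,0])),o['contact_force'],o['grip_width'],o['joints'].round(2))
a=np.radians(-5.07);ex=np.array([np.cos(a),np.sin(a)]);ey=np.array([-np.sin(a),np.cos(a)])
d=p[:2]-np.array([.5799,-.0425]);print('rel to grasp pt',d@ex,d@ey, cmd([*(np.array([.5799,-.0425])-.045*ex+.0015*ey),.043]))
c=r.camera_params('wrist');im=r.grab_frame('wrist');cv2.imwrite('pics/w8.png',im)
g=im.astype(int);m=((g[...,2]-g[...,0]>60)&(g[...,2]>140)).astype(np.uint8)
n,l,s,ce=cv2.connectedComponentsWithStats(m);i=1+np.argmax(s[1:,4]);print(s[i])
rc=cv2.minAreaRect(np.argwhere(l==i)[:,::-1].astype(np.float32));w=world(c,cv2.boxPoints(rc),.043)[:,:2]
print(rc,w.round(4).tolist(),((w-[.5799,-.0425])@np.c_[ex,ey]).round(4).tolist())
E
```

```text
23.4 [ 0.53011905 -0.03640257  0.12333971] -4.970679324231824 [-0.62999228  0.26775664 -0.15063182] 0.04670851318509957 [ 0.29  0.44 -0.42  1.99  0.25  0.77 -1.93]
rel to grasp pt -0.050125024204833946 0.0016742943959334906 [0.52 0.01 8.03]
[   67   132   323    48 12366]
((228.08334350585938, 155.5796356201172), (46.629119873046875, 322.0779113769531), 89.6834487915039) [[0.6052, 0.0838], [0.5893, -0.112], [0.5606, -0.1125], [0.577, 0.0912]] [[0.0141, 0.128], [0.0155, -0.0684], [-0.0131, -0.0714], [-0.0147, 0.1329]]
```

Call:
{"name": "move_arm", "arguments": {"rows": [0, 0, 3, 0, 0, 0, 6, 0, 0, 0, 7.6, 0, 0, 0, 8, 0, 0.6, 0, 8, 0, 1.2, 0, 8, 0, 1.8, 0, 8, 0, 2.4, 0, 8, 0, 2.8, 0, 8, 0, 3.1, 0, 8, 0]}}

```text
clock: 24.7
tcp_pos: [0.5613, -0.0391, 0.0438]
orientation: [3.138, -0.139, -0.001]
contact_force: [-2.0, -0.8, 0.9]
grip_width: 0.0466
gripper_force: 0.9
```

Call:
{"name": "move_arm", "arguments": {"rows": [0.3, 0, 0, 0, 0.6, 0, 0, 0, 0.9, 0, 0, 0, 1.2, 0, 0, 0, 1.5, 0, 0, 0, 1.8, 0, 0, 0, 1.8, 0, 0, 0]}}

```text
clock: 25.58
tcp_pos: [0.5799, -0.0407, 0.044]
orientation: [-3.138, 0.139, -0.001]
contact_force: [0.1, 0.3, 0.1]
grip_width: 0.0473
gripper_force: 0.0
```

Call:
{"name": "move_arm", "arguments": {"rows": [0.2, 0, 0, 0, 0.4, 0, 0, 0, 0.6, 0, 0, 0, 0.8, 0, 0, 0, 0.8, 0, 0, 0, 0.8, 0, 0, 0]}}

```text
clock: 26.32
tcp_pos: [0.5869, -0.0414, 0.0437]
orientation: [3.138, -0.139, -0.001]
contact_force: [-3.5, 0.2, 2.6]
grip_width: 0.047
gripper_force: 2.0
```

Call:
{"name": "move_arm", "arguments": {"rows": [0.2, 0, 0, 0, 0.35, 0, 0, 0, 0.35, 0, 0, 0, 0.35, 0, 0, 0]}}

```text
clock: 26.82
tcp_pos: [0.5871, -0.0413, 0.0433]
orientation: [3.138, -0.137, -0.012]
contact_force: [-14.4, 0.7, 10.4]
grip_width: 0.0472
gripper_force: 6.8
```

```bash
python3 - <<'E'
from h import *
o,p,M=st();print(o['clock'],p,o['contact_force'])
a=np.radians(-5.07);ex=np.array([np.cos(a),np.sin(a)]);ey=np.array([-np.sin(a),np.cos(a)])
c=r.camera_params('wrist');im=r.grab_frame('wrist');cv2.imwrite('pics/w9.png',im)
g=im.astype(int);m=((g[...,2]-g[...,0]>60)&(g[...,2]>140)&(g[...,1]>90)).astype(np.uint8)
n,l,s,ce=cv2.connectedComponentsWithStats(m);print([x.tolist() for x in s[1:] if x[4]>200])
i=1+np.argmax(s[1:,4]);ys,xs=np.where(l==i)
for u in range(20,560,60):
    k=ys[xs==u]; print(u,(k.min(),k.max(),im[max(k.min()-6,0),u].tolist()) if len(k) else None)
# crosses: dark pixels within runner
E
```

```text
26.825 [ 0.58713806 -0.04125302  0.04332607] [-14.36060709   0.65333629  10.42372941]
[[0, 206, 324, 66, 15573], [360, 207, 200, 64, 10965]]
20 (np.int64(207), np.int64(271), [32, 57, 98])
80 (np.int64(207), np.int64(271), [34, 56, 101])
140 (np.int64(207), np.int64(271), [33, 57, 105])
200 (np.int64(207), np.int64(242), [34, 58, 104])
260 (np.int64(207), np.int64(239), [37, 61, 109])
320 (np.int64(207), np.int64(212), [38, 70, 127])
380 None
440 None
500 None
```

Call:
{"name": "move_arm", "arguments": {"rows": [-0.05, 0, -0.1, 0, -0.05, 0, -0.2, 0, -0.05, 0, -0.2, 0, -0.05, 0, -0.2, 0]}}

```text
clock: 27.38
tcp_pos: [0.5869, -0.0413, 0.0441]
orientation: [3.138, -0.138, -0.011]
contact_force: [-7.6, 2.5, -3.2]
grip_width: 0.0469
gripper_force: 3.8
```

```bash
python3 - <<'E'
from h import *
o,p,M=st();print(o['clock'],p,o['contact_force'],o['gripper_force'])
a=np.radians(-5.07);ex=np.array([np.cos(a),np.sin(a)]);ey=np.array([-np.sin(a),np.cos(a)])
for n in('scene','side'):
    c=r.camera_params(n);im=r.grab_frame(n);cv2.imwrite(f'pics/{n}9.png',im);g=im.astype(int)
    m=((g[...,2]-g[...,0]>60)&(g[...,2]>140)&(g[...,1]>95)).astype(np.uint8)
    reg=np.zeros_like(m); x0,x1,y0,y1=(165,330,180,300) if n=='scene' else (200,330,150,260); reg[y0:y1,x0:x1]=1;m*=reg
    k,l,s,ce=cv2.connectedComponentsWithStats(m);print(n,[x.tolist() for x in s[1:] if x[4]>30])
    pts=np.argwhere(m)[:,::-1]; w=world(c,pts,.043)[:,:2]-p[:2]; q=w@np.c_[ex,ey]; q=q[np.abs(q[:,0]-.026)<.012]; print('y ext rel TCP',np.percentile(q[:,1],[0,.5,99.5,100]))
    # profile along runner's centre line near the stop end
    ts=np.arange(.115,.15,.0025); X=[[*(p[:2]+.026*ex+t*ey),.043] for t in ts]
    print([(round(t,4),im[int(round(v)),int(round(u))].tolist()) for t,(u,v) in zip(ts,proj(c,X))])
E
```

```text
27.375 [ 0.58693022 -0.04127812  0.0440842 ] [-7.62500004  2.49584832 -3.20191817] 3.831582358398009
scene [[241, 252, 34, 15, 197], [279, 262, 19, 14, 145]]
y ext rel TCP [-0.01417695 -0.0112948   0.12737702  0.12741966]
[(np.float64(0.115), [92, 144, 179]), (np.float64(0.1175), [90, 143, 179]), (np.float64(0.12), [91, 145, 179]), (np.float64(0.1225), [89, 143, 178]), (np.float64(0.125), [81, 128, 162]), (np.float64(0.1275), [68, 107, 139]), (np.float64(0.13), [68, 107, 139]), (np.float64(0.1325), [20, 42, 75]), (np.float64(0.135), [19, 42, 77]), (np.float64(0.1375), [22, 41, 73]), (np.float64(0.14), [23, 41, 72]), (np.float64(0.1425), [27, 43, 75]), (np.float64(0.145), [28, 43, 73]), (np.float64(0.1475), [17, 39, 67])]
side [[232, 197, 26, 24, 226]]
y ext rel TCP [-0.12695189 -0.12658817  0.12754237  0.12846371]
[(np.float64(0.115), [127, 192, 229]), (np.float64(0.1175), [130, 196, 232]), (np.float64(0.12), [128, 196, 231]), (np.float64(0.1225), [128, 192, 229]), (np.float64(0.125), [128, 192, 229]), (np.float64(0.1275), [62, 97, 135]), (np.float64(0.13), [62, 97, 135]), (np.float64(0.1325), [45, 67, 108]), (np.float64(0.135), [45, 67, 108]), (np.float64(0.1375), [41, 63, 105]), (np.float64(0.14), [47, 69, 106]), (np.float64(0.1425), [45, 66, 108]), (np.float64(0.145), [42, 65, 103]), (np.float64(0.1475), [38, 62, 101])]
```

Call:
{"name": "move_arm", "arguments": {"rows": [0.1, -0.05, 0.05, 0, 0.15, -0.15, 0.08, 0, 0.15, -0.15, 0.08, 0, 0.15, -0.15, 0.08, 0, 0.15, -0.15, 0.08, 0]}}

```text
clock: 28.1
tcp_pos: [0.5871, -0.0412, 0.0434]
orientation: [3.136, -0.139, -0.015]
contact_force: [-13.2, -0.9, 3.2]
grip_width: 0.0467
gripper_force: 6.4
```

Call:
{"name": "move_arm", "arguments": {"rows": [-0.03, 0, 0, 0, -0.03, 0, 0, 0, -0.03, 0, 0, 0, -0.03, 0, 0, 0, -0.03, 0, 0, 0, -0.03, 0, 0, 0, -0.03, 0, 0, 0, -0.03, 0, 0, 0]}}

```text
clock: 29.1
tcp_pos: [0.5871, -0.0412, 0.0435]
orientation: [3.136, -0.139, -0.014]
contact_force: [-12.3, -1.1, 4.1]
grip_width: 0.0467
gripper_force: 5.9
```

```bash
python3 - <<'E'
from h import *
for i in range(3):
    im=r.grab_frame('wrist');o,p,M=st();print(o['clock'],p,o['contact_force'],o['qvel'].round(3))
c=r.camera_params('wrist')
# parallelism: runner front edge and near edge
g=im.astype(int);m=((g[...,2]-g[...,0]>60)&(g[...,2]>140)&(g[...,1]>90))
P=[(u,np.where(m[:,u])[0].min()) for u in range(10,550,20) if m[:,u].sum()>25]
w=world(c,P,.043);f=np.polyfit(w[:,1],w[:,0],1);print('runner edge slope deg',np.degrees(np.arctan(f[0])),len(P))
# fence inner top edge from screws not needed; awl check
s=r.grab_frame('scene');b=cv2.imread('pics/scene0.png');print('rack diff',(cv2.absdiff(s,b)[210:310,390:460].max(2)>40).sum())
E
```

```text
29.15 [ 0.58711838 -0.04118273  0.04344561] [-11.40689585  -0.84874263   3.92130504] [-0.     0.001 -0.     0.001 -0.001  0.001 -0.   ]
29.2 [ 0.58714429 -0.04118523  0.04346632] [-11.72503521  -1.55029994   2.90151966] [-0.     0.001  0.     0.002 -0.001 -0.    -0.001]
29.25 [ 0.58714808 -0.04117995  0.04347635] [-11.70245625  -0.57689206   2.88628949] [ 0.001  0.001  0.001  0.     0.001  0.002 -0.   ]
runner edge slope deg 5.015242938320408 24
rack diff 0
```

The push is steady at about 12 N. The runner lies at 5.0°, parallel to the fence at 5.07°, and the rack is unchanged, so I'm handing in.

```bash
python3 -c "
from bench import r
print(r.hand_in())"
```

```text
the job is handed in; nothing more can be done
None
```

I handed the job in at about 29 s: both crosses were pressed in order, the awl is back in its hole, and the runner is in the corner with about 12 N still holding it against the fence; the hand-in gave no verdict.

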